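# Level a rocking kitchen scale with its square key

### The arm

A 6-joint arm with a two-finger parallel gripper is mounted at the origin on a cart in front of the work surface, level with it; the furniture and walls round the work are solid. World frame = base frame: x ahead of the robot, y to its left, z up, the work surface at z = 0. Lengths are in m, angles in rad, forces in N, time in s.
With the tool pointing down it reaches from about 0.4 to 0.825 m from the base axis. Payload 7 kg.
Tool frame: the origin (TCP) lies at the very end of the fingers, on their centre line; the grasp point (between the pads) lies 19 mm behind it (tcp_to_grasp is the distance from the TCP to the grasp point, in m); x points along the fingers, z is the direction in which the jaws open and shut, and the axes are right-handed (so a half turn about x gives the same grasp; the last joint's range is limited). The gripper opens to 88 mm and grips with 3 to 60 N. Pads are 19 mm wide; open, the fingers measure 130 mm over their backs; the gripper's body (78 mm by 193 mm) begins 47 mm behind the grasp point.
Start: joints at [-1.016, 0.359, 0.012, 0, -1.224, -0.288], TCP at [0.178, -0.651, 0.203] pointing down, gripper open.
Joint ranges: [-3.07, 3.07], [-1.43, 2.12], [-1.02, 1.25], [-3.03, 1.67], [-3.05, -0], [-3.03, 3.03]. Speed limits (rad/s): [2.39, 2.39, 3.01, 3.14, 3.14, 3.14].

### API

Orientations are given as [roll, pitch, yaw] about the fixed x, y, z axes, in that order (R = Rz(yaw) Ry(pitch) Rx(roll)).
In Python, from station import get_state, grab_frame, job_done, tcp_to_grasp gives the robot as it stands. The module is installed in compiled form; this text tells all that it offers.
- The arm moves only by the shell command python3 -m crank 'ROWS' [FORCE]. ROWS is JSON, a list of rows, each a list of 7 numbers: the shift along the tool's x, y, z in m, then the turn, a rotation vector about the tool's x, y, z in rad, then the opening, from 0 (shut) to 1 (fully open). In form: [[x, y, z, wx, wy, wz, fingers], ...]. A call has 1 to 10 rows; each row is the pose to reach, as a shift and turn from the pose commanded when the call began, along the tool's axes at that moment; what a row does not reach only later rows make up. A row lasts 1/8 s, in which the tool goes at most 62.5 mm and 10.7 degrees, less where a joint would pass 70% of its speed; a pose out of reach is approached as far as the arm can. A call with a gripper value outside its range is refused whole. The fingers move at their own pace and stop on an object; FORCE is the grip in N (left out, the last holds). Time passes only in rows, so rows that repeat a pose let the fingers close. It gives the time, the measured TCP pose, the force and the opening at its end, in the units of the state.
- get_state(): the state, without advancing time (a new reading comes with each control period).
- grab_frame(name): name is "side" or "top" or "wrist"; returns a dict with "pixels" (420x560x3 uint8, red, green, blue), "vfov" (degrees; the focal length in pixels is half the picture's height over the tangent of half this angle, whatever the lens; pixels are square), "cx", "cy" (the principal point, pixels), "extrinsics" (4x4, takes a point from world to camera coordinates). Camera axes: x right, y up, looking along -z (the intrinsics and any distortion apply to the point x, -y, -z); pixel columns grow to the right and rows downward; lengths in m; the calibration is good to about 2 mm. A picture is of the moment at which its call begins. There is no depth.
- job_done(): hands the job in, once; it reports no verdict.
The state is a dict: "t": time; "q": joint angles; "qd": joint speeds; "joint_efforts": joint torques, N m; "eef_pos": TCP position; "ee_rot": TCP orientation; "force": force on the tool from outside, world axes, zero at the start; "moment": the same for the moment, N m; "width": finger opening in m.
Only numpy, scipy, OpenCV 4.12 (cv2) and the standard library are available. Lean on these libraries where they do the work, as an engineer would, in place of code of your own. Each camera call takes 0.05 s, during which the arm holds its last target.

### The job

The kitchen scale rocks because the foot under its open corner (no black plug) is screwed in too far. Take the blue key out of its tube, put it squarely all the way down into the square socket at that corner, press firmly down on it with about 10 N so that the corner stands on its foot, and turn the key clockwise until the bubble lies inside the ring of the level while you press. Finish like that: gripping the key, still pressing, bubble in the ring; do not lean on the weighing pan or disturb the things around.

Things in the scene. Friction and masses are not known exactly. Their poses are not given: they have to be found in the camera images.
- scale: White kitchen scale, 178 x 258 mm over its four corner lugs, deck 39 mm high; it cannot slide. Origin on the worktop under its middle, x to its back, y to its left. Round steel pan on its left part, black panel on its right. Its feet stand under the lugs at x = +-71, y = +-111 mm; three lugs have black plugs, the front left one (x = -71, y = +111) is open.
- pan: The round steel weighing pan of the scale, 115 mm across, rim 50 mm above the worktop. Origin: on the worktop under the pan's middle, which lies at x = 0, y = +36 mm in the scale's frame.
- level_key: Blue key, 104 mm long, 55 to 90 g, hanging upright in its tube at the start. Origin: the tip of its nose; z up along the key. Steel shaft 8 x 8 mm, sides along x and y, tapering to 3 mm over the last 10 mm; flange 22 mm across at 45 to 49 mm above the origin, which rests on the tube's rim; flat grip 46 mm along x, 14 mm thick along y, from 72 to 104 mm above the origin: pinch it across y.
- key_tube (a point): Centre of the mouth of the grey tube on the scale's right flank (x = +22, y = -112.5 mm in the scale's frame), 58 mm above the worktop, bore 13.6 mm; the key's shaft hangs 45 mm deep in it.
- socket (a point): Centre of the mouth of the square socket in the brass stem of the open corner's foot, 37 mm above the worktop, 2 mm below the lug's rim (bore 25 mm). Hole 9.4 x 9.4 mm, 20 mm deep, mouth flared to 13 mm; its sides lie along the point's x and y, which turn with the foot (z up): the key fits at every quarter turn, with 0.2 rad of play. Fully in, the key's origin is 20 mm below this point.
- foot: The screw foot of the open corner: brass stem with the socket, black rubber foot 27 mm across. Thread 4 mm a turn; clockwise from above lengthens it and lifts the corner. It turns stiffly (0.05 N m), stays where it is left, and must be turned 0.6 to 1.3 rad clockwise from the start (1 rad more to its stop), plus the key's play. Origin: centre of its underside.
- vial (a point): Centre of the round level at the front of the black panel (x = -30, y = -67.5 mm in the scale's frame): green, 40 mm across, steel rim, black ring of 19 mm diameter, pale bubble of 12 mm.
- bubble (a joint): Bubble's place in m, 0 = middle of the ring, growing away from the open corner as that sinks. Unpressed, the scale stands on its other feet and the bubble is within 3 mm of 0 and tells nothing. With 5 N or more there the corner sinks on to its foot and the bubble shows 6 to 14 mm (0.15 mm more per N: rubber sole); pressed, a radian clockwise moves it about -10 mm. In the ring: within 3 mm of 0.
- lemon: Yellow lemon, 71 x 53 x 51 mm. Bystander, origin at its underside.
- honey_jar: Jar of honey, 60 mm wide, 99 mm high. Bystander, origin under its middle.
- tumbler: Clear drinking glass, 81 mm wide, 91 mm high. Bystander, origin under its middle.
- tuna_tin: Flat round tin, 86 mm wide, 40 mm high. Bystander, origin under its middle.
Mind the look-alikes: they are no part of the job. There is more than one size of the level_key; the one meant has the size given above.

How it is judged:
By the outcome, as a careful person would: the job done as asked, in the order asked, and still so for the second after the job is handed in, while the arm keeps its last pose, push and grip.
It also fails if it takes over 64 s, if anything falls off the work surface, if the arm or the gripper's body presses on something with over 40 N, if the wrist force passes 120 N, or if a joint passes its speed limit or range.

## Working session

There is one attempt and no reset: what is moved stays moved. The work goes in short steps, Python scripts to look and compute and a shell command to move; the robot and the scene stay as the last step left them, time stands still between calls to the robot, and variables do not carry over. Pictures are saved under pics/ and viewed, and the job is handed in when it is done.

```bash
ls; mkdir -p pics; cat > h.py <<'E'
import numpy as np, cv2
from station import get_state, grab_frame, job_done, tcp_to_grasp
def save(name,f): cv2.imwrite('pics/'+name+'.png',cv2.cvtColor(f['pixels'],cv2.COLOR_RGB2BGR))
E
python3 - <<'E'
from h import *
import pickle
for n in ['side','top','wrist']:
    f=grab_frame(n); save(n+'0',f); pickle.dump(f,open(n+'0.pkl','wb'))
    print(n,{k:(np.round(v,4).tolist() if hasattr(v,'shape') else v) for k,v in f.items() if k!='pixels'})
print(get_state(),tcp_to_grasp)
E
```

```text
pics
side {'vfov': 45.15129880961652, 'cx': 280.8290523647695, 'cy': 210.44632954895647, 'extrinsics': [[-0.9265, -0.3759, -0.0152, 0.5531], [0.2029, -0.5333, 0.8212, -0.1575], [-0.3168, 0.7578, 0.5704, -1.0987], [0.0, 0.0, 0.0, 1.0]]}
top {'vfov': 43.46949737801514, 'cx': 275.4778404668468, 'cy': 212.10227958010714, 'extrinsics': [[0.3204, -0.9473, -0.0044, -0.1771], [0.9168, 0.3089, 0.253, -0.5605], [-0.2383, -0.0851, 0.9675, -1.3552], [0.0, 0.0, 0.0, 1.0]]}
wrist {'vfov': 62.10000481301575, 'cx': 280.43738537863896, 'cy': 214.87038912915884, 'extrinsics': [[-0.2628, 0.9649, 0.001, 0.6753], [-0.928, -0.2525, -0.274, 0.0357], [-0.2641, -0.0729, 0.9617, -0.39], [0.0, 0.0, 0.0, 1.0]]}
{'t': 0.15, 'q': array([-1.01590797e+00,  3.59231382e-01,  1.12966034e-02, -2.26064235e-04,
       -1.22410886e+00, -2.88119437e-01]), 'qd': array([-0.00024814, -0.00278102,  0.00201194,  0.00139326, -0.00044116,
        0.00055426]), 'joint_efforts': array([-1.21223908e-03, -5.83274639e+01,  2.93288630e+01,  7.00117931e+00,
        8.77478218e-03, -1.34824509e-04]), 'eef_pos': array([ 0.17781604, -0.65075833,  0.20224912]), 'ee_rot': array([0.11936031, 1.56953103, 1.95684861]), 'force': array([0.95808578, 0.05365507, 0.69679869]), 'moment': array([ 0.03549029, -0.00303029, -0.02018047]), 'width': 0.08739771307220179} 0.0188
```

View pics/side0.png

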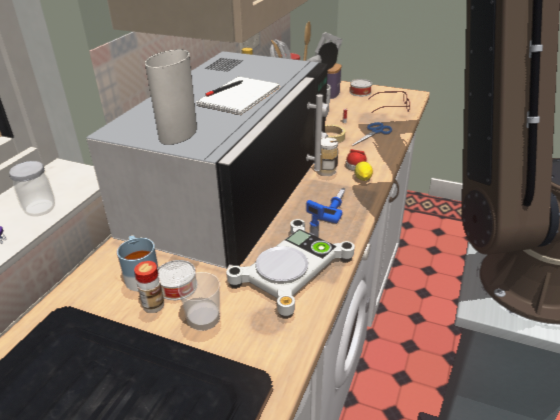

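View pics/top0.png

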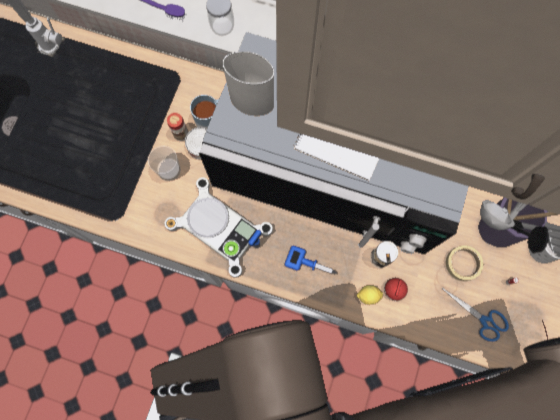

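View pics/wrist0.png

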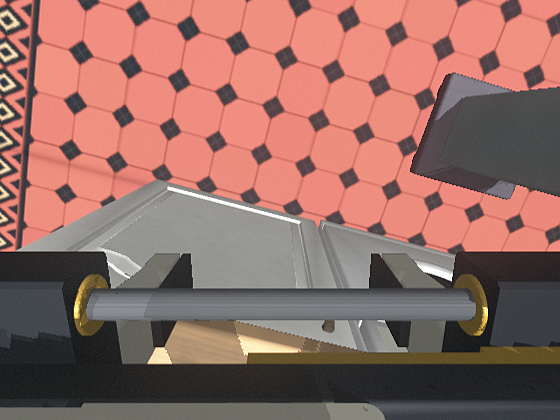

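```bash
python3 - <<'E'
from h import *
a=cv2.imread('pics/side0.png')[175:330,215:370]; b=cv2.imread('pics/top0.png')[165:290,155:345]
cv2.imwrite('pics/sc.png',cv2.resize(a,None,fx=3.8,fy=3.8,interpolation=cv2.INTER_CUBIC))
cv2.imwrite('pics/tc.png',cv2.resize(b,None,fx=4.2,fy=4.2,interpolation=cv2.INTER_CUBIC))
E
```

```text
(no output)
```

View pics/sc.png

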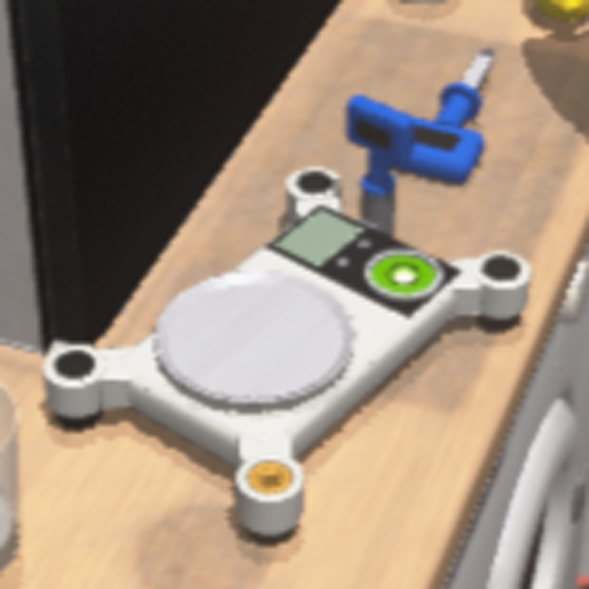

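View pics/tc.png

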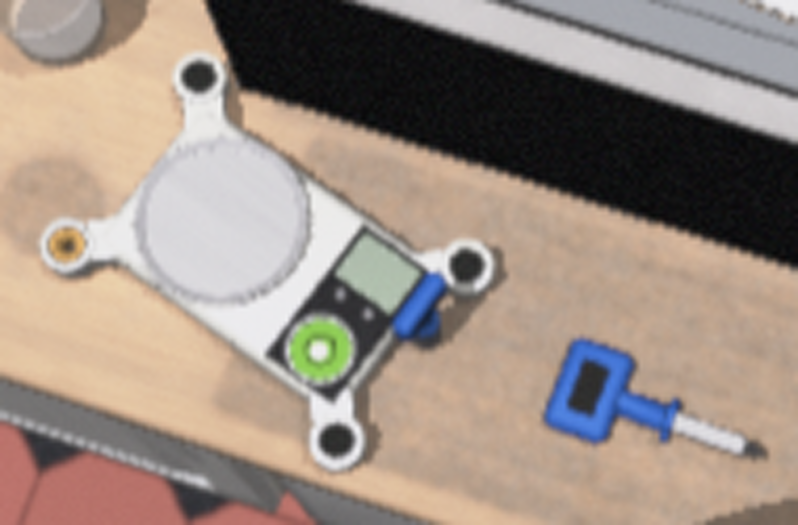

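```bash
cat >> h.py <<'E'
def ray(f,u,v):
    E=f['extrinsics'];F=210/np.tan(np.radians(f['vfov']/2))
    d=np.array([(u-f['cx'])/F,-(v-f['cy'])/F,-1]);R=E[:3,:3]
    return -R.T@E[:3,3],R.T@d
def onz(f,u,v,z):
    o,d=ray(f,u,v);return o+d*(z-o[2])/d[2]
def proj(f,p):
    E=f['extrinsics'];F=210/np.tan(np.radians(f['vfov']/2))
    c=E[:3,:3]@np.asarray(p)+E[:3,3];return np.array([f['cx']+F*c[0]/-c[2],f['cy']-F*c[1]/-c[2]])
def tri(rs):
    A=0;b=0
    for o,d in rs:
        d=d/np.linalg.norm(d);P=np.eye(3)-np.outer(d,d);A=A+P;b=b+P@o
    x=np.linalg.solve(A,b);return x,[np.linalg.norm((np.eye(3)-np.outer(d,d)/(d@d))@(x-o)) for o,d in rs]
E
python3 - <<'E'
from h import *
import pickle
S=pickle.load(open('side0.pkl','rb'));T=pickle.load(open('top0.pkl','rb'))
t=lambda x,y:(155+(x+.5)/4.2-.5,165+(y+.5)/4.2-.5)
s=lambda x,y:(215+(x+.5)/3.8-.5,175+(y+.5)/3.8-.5)
loc=np.array([[71,111],[71,-111],[-71,-111],[-71,111]])/1e3
for f,pts in ((T,[t(199,76),t(466,266),t(337,439),t(67,244)]),(S,[s(77,365),s(318,183),s(502,269),s(270,478)])):
    W=np.array([onz(f,*p,0.039 if i<3 else .037)[:2] for i,p in enumerate(pts)])
    print(W.round(4).tolist())
    A=loc-loc.mean(0);B=W-W.mean(0)
    th=np.arctan2((A[:,0]*B[:,1]-A[:,1]*B[:,0]).sum(),(A*B).sum())
    R=np.array([[np.cos(th),-np.sin(th)],[np.sin(th),np.cos(th)]])
    print('yaw',th,'org',W.mean(0),'res',((B-A@R.T)*1e3).round(1).tolist())
    c=W.mean(0)
    for n,l in (('tube',(.022,-.1125)),('sock',(-.071,.111)),('vial',(-.03,-.0675))): print(n,(c+R@np.array(l)).round(4))
for a,b in (((445,285),(362,104)),((400,330),(408,130))):
  print(tri([ray(T,*t(*a)),ray(S,*s(*b))]))
E
```

```text
[[0.6107, 0.2378], [0.5443, 0.0257], [0.4101, 0.0672], [0.4749, 0.2796]]
yaw -0.2995404906347535 org [0.51001599 0.15259186] res [[0.1, 0.1], [-0.8, 0.1], [0.7, -0.3], [-0.0, 0.0]]
tube [0.4978 0.0386]
sock [0.4749 0.2796]
vial [0.4614 0.0969]
[[0.6063, 0.2386], [0.5398, 0.0263], [0.406, 0.0689], [0.4721, 0.2802]]
yaw -0.30367789164340386 org [0.50604758 0.15349044] res [[-0.7, 0.4], [-0.8, -0.0], [0.9, 0.0], [0.6, -0.4]]
tube [0.4934 0.0396]
sock [0.4715 0.2806]
vial [0.4572 0.098 ]
(array([0.51265382, 0.02725574, 0.1074206 ]), [np.float64(0.001691062091657767), np.float64(0.001691062091657656)])
(array([0.47706775, 0.04436948, 0.10767282]), [np.float64(0.0014131348922330992), np.float64(0.0014131348922332106)])
```

```bash
cat >> h.py <<'E'
from scipy.spatial.transform import Rotation as Ro
def pose():
    s=get_state();return s['eef_pos'],Ro.from_euler('xyz',s['ee_rot'])
def psi():
    _,R=pose();z=R.as_matrix()[:,2];return np.arctan2(z[1],z[0])
def goal(p,ps,Rs=None,ps0=None):
    "shift & rotvec in tool axes from the measured pose to TCP p, jaws along yaw ps, tool down"
    p0,R0=pose();Rt=Ro.from_euler('z',ps)*Ro.from_euler('y',np.pi/2)
    print('shift',(R0.inv().apply(np.array(p)-p0)).round(4),'turn',(R0.inv()*Rt).as_rotvec().round(4))
E
python3 - <<'E'
from h import *
import pickle
p,R=pose();print(psi(),R.as_matrix().round(3).tolist())
W=pickle.load(open('wrist0.pkl','rb'));E=W['extrinsics']
C=-E[:3,:3].T@E[:3,3];print('cam',C,'tool',R.inv().apply(C-p),'look tool',R.inv().apply(-E[2,:3]),'right',R.inv().apply(E[0,:3]))
T=pickle.load(open('top0.pkl','rb'))
for px in ((207,175),(300,205),(440,243)): print('mw',onz(T,*px,0.0).round(3))
goal((.49,.04,.22),1.837)
E
```

```text
1.8374882016500655 [[-0.0, -0.965, -0.264], [0.001, -0.264, 0.965], [-1.0, 0.0, 0.001]]
cam [ 0.10756344 -0.67102641  0.38418424] tool [-0.18192526  0.07313792 -0.00080851] look tool [ 9.61699916e-01 -2.74104101e-01 -4.62571361e-04] right [ 2.55885545e-04 -7.89795169e-04  9.99999655e-01]
mw [0.647 0.242 0.   ]
mw [ 0.648 -0.042  0.   ]
mw [ 0.668 -0.448  0.   ]
shift [-0.0171 -0.4832  0.5841] turn [ 0.0005  0.0013 -0.0002]
```

```bash
python3 - <<'E'
from h import *
goal((.5,-.05,.22),1.12)
E
```

```text
shift [-0.0172 -0.4691  0.4946] turn [ 7.175e-01  1.100e-03 -6.000e-04]
```

```bash
python3 -m crank '[[-0.01,-0.03,0.03,0.05,0,0,1],[-0.017,-0.07,0.07,0.1,0,0,1],[-0.017,-0.115,0.12,0.2,0,0,1],[-0.017,-0.155,0.165,0.3,0,0,1],[-0.017,-0.2,0.21,0.4,0,0,1],[-0.017,-0.245,0.255,0.5,0,0,1],[-0.017,-0.29,0.3,0.6,0,0,1],[-0.017,-0.33,0.345,0.717,0,0,1],[-0.017,-0.375,0.39,0.717,0,0,1],[-0.017,-0.42,0.43,0.717,0,0,1]]'
python3 - <<'E'
from h import *
print(get_state()['q'],psi())
goal((.425,.30,.22),1.12)
E
```

```text
t: 1.4
eef_pos: [0.4689, -0.1256, 0.2204]
ee_rot: [-0.988, 1.57, 0.133]
force: [1.1, -1.4, 1.3]
width: 0.0875
[ 1.44545834e-01  2.91534461e-02 -3.65270479e-01  1.18362624e-05
 -1.17542430e+00 -2.16515964e+00] 1.120983610059345
shift [0.0004 0.2246 0.3642] turn [0.001  0.0005 0.0008]
```

```bash
python3 -m crank '[[0,0.03,0.04,0,0,0,1],[0,0.06,0.095,0,0,0,1],[0,0.09,0.145,0,0,0,1],[0,0.12,0.195,0,0,0,1],[0,0.15,0.245,0,0,0,1],[0,0.18,0.295,0,0,0,1],[0,0.205,0.33,0,0,0,1],[0,0.225,0.364,0,0,0,1],[0,0.225,0.364,0,0,0,1]]'
python3 - <<'E'
from h import *
import pickle
for n in ['wrist','side','top']:
    f=grab_frame(n); save(n+'1',f); pickle.dump(f,open(n+'1.pkl','wb'))
E
```

```text
t: 2.52
eef_pos: [0.4237, 0.3002, 0.2193]
ee_rot: [2.919, 1.57, -2.241]
force: [-0.3, -0.4, 0.3]
width: 0.0876
```

View pics/wrist1.png

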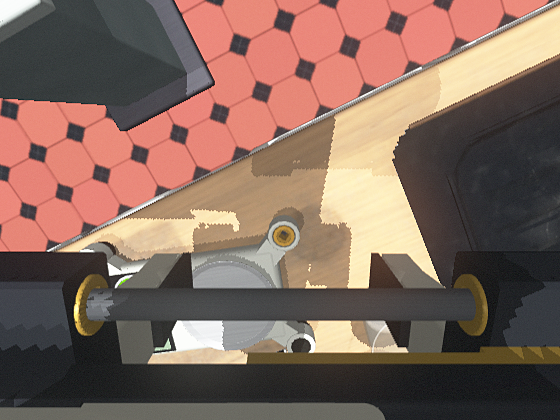

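View pics/side1.png

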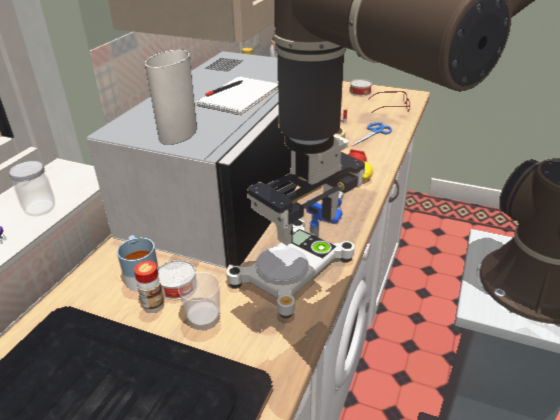

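View pics/top1.png

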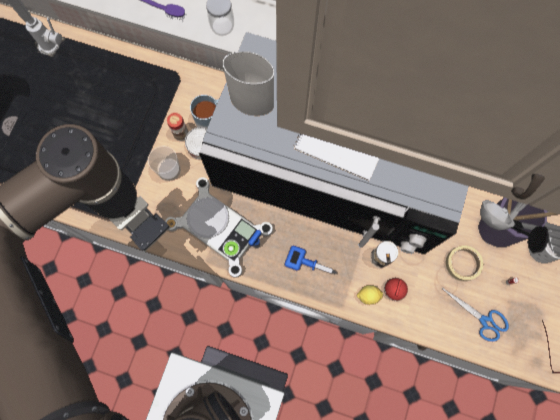

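```bash
python3 - <<'E'
from h import *
b=cv2.imread('pics/wrist1.png')[215:255,265:305]
cv2.imwrite('pics/w1c.png',cv2.resize(b,None,fx=14,fy=14,interpolation=cv2.INTER_CUBIC))
E
```

```text
(no output)
```

View pics/w1c.png

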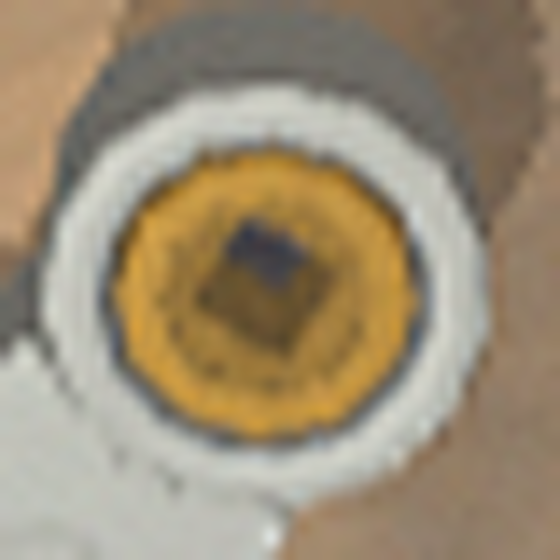

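```bash
cat >> h.py <<'E'
def ang(f,us,z):
    P=np.array([onz(f,u,v,z)[:2] for u,v in us]);d=[np.arctan2(*(P[(i+1)%4]-P[i])[::-1])%(np.pi/2) for i in range(4)]
    print('centre',P.mean(0).round(4),'edge angles mod pi/2',np.round(d,3),'len',[round(float(np.linalg.norm(P[(i+1)%4]-P[i])),4) for i in range(4)])
E
python3 - <<'E'
from h import *
import pickle
W=pickle.load(open('wrist1.pkl','rb'))
c=lambda x,y:(265+(x+.5)/14-.5,215+(y+.5)/14-.5)
print('brass',onz(W,*c(268,297),.037),'lug',onz(W,*c(268,293),.039))
ang(W,[c(248,215),c(330,290),c(283,350),c(195,300)],.033)
goal((.467,.283,.085),1.12)
E
```

```text
brass [0.47475816 0.2791288  0.037     ] lug [0.47381844 0.27955891 0.039     ]
centre [0.4753 0.2786] edge angles mod pi/2 [0.357 0.489 0.581 0.589] len [0.0091, 0.0063, 0.0082, 0.0083]
shift [ 0.1347 -0.0451  0.0057] turn [ 0.0007 -0.0007 -0.0002]
```

```bash
python3 -m crank '[[0.03,-0.015,0.002,0,0,0,1],[0.07,-0.03,0.004,0,0,0,1],[0.105,-0.045,0.006,0,0,0,1],[0.13,-0.045,0.006,0,0,0,1],[0.134,-0.045,0.006,0,0,0,1],[0.134,-0.045,0.006,0,0,0,1]]'
python3 - <<'E'
from h import *
import pickle
f=grab_frame('wrist'); save('wrist2',f); pickle.dump(f,open('wrist2.pkl','wb'))
b=cv2.imread('pics/wrist2.png')
u,v=proj(f,(.4748,.2793,.037)).round().astype(int);print(u,v)
cv2.imwrite('pics/w2c.png',cv2.resize(b[v-32:v+32,u-32:u+32],None,fx=9,fy=9,interpolation=cv2.INTER_CUBIC))
E
```

```text
t: 3.42
eef_pos: [0.4677, 0.2836, 0.0867]
ee_rot: [-0.669, 1.57, 0.451]
force: [-0.3, 0.2, 0.7]
width: 0.0872
280 235
```

View pics/w2c.png

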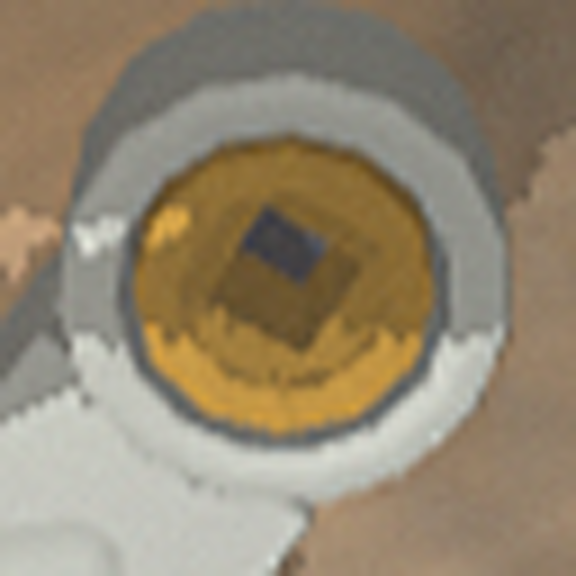

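```bash
python3 - <<'E'
from h import *
import pickle
W=pickle.load(open('wrist2.pkl','rb'))
c=lambda x,y:(248+(x+.5)/9-.5,203+(y+.5)/9-.5)
print('brass',onz(W,*c(285,288),.037),'lug',onz(W,*c(287,290),.039))
for z in (.037,.032):ang(W,[c(265,205),c(360,265),c(305,352),c(212,290)],z)
goal((.4956,.039,.2),1.12); goal((.4956,.039,.2),1.12+np.pi)
print(get_state()['q'])
E
```

```text
brass [0.47422911 0.27914737 0.037     ] lug [0.47382077 0.279523   0.039     ]
centre [0.4735 0.2795] edge angles mod pi/2 [0.533 0.583 0.503 0.581] len [0.0089, 0.0084, 0.0089, 0.0081]
centre [0.4751 0.2788] edge angles mod pi/2 [0.533 0.583 0.503 0.581] len [0.0091, 0.0086, 0.0091, 0.0083]
shift [-0.113  -0.1316 -0.2084] turn [0.0005 0.0016 0.0007]
shift [-0.113  -0.1316 -0.2084] turn [-3.1411e+00 -1.0000e-03  2.5000e-03]
[ 9.03803818e-01  2.55232936e-01 -4.26422279e-01  4.05216841e-04
 -8.87466898e-01 -2.92513558e+00]
```

```bash
python3 -m crank '[[-0.05,0,0,0,0,0,1],[-0.1,-0.01,-0.01,-0.1,0,0,1],[-0.12,-0.03,-0.04,-0.28,0,0,1],[-0.12,-0.05,-0.08,-0.46,0,0,1],[-0.12,-0.07,-0.12,-0.64,0,0,1],[-0.12,-0.09,-0.15,-0.82,0,0,1],[-0.12,-0.11,-0.18,-1.0,0,0,1],[-0.12,-0.13,-0.2,-1.18,0,0,1],[-0.12,-0.13,-0.208,-1.36,0,0,1],[-0.12,-0.13,-0.208,-1.54,0,0,1]]'
python3 - <<'E'
from h import *
print(psi());goal((.4956,.039,.2),1.12+np.pi)
E
```

```text
t: 4.72
eef_pos: [0.4941, 0.0394, 0.2076]
ee_rot: [-2.241, 1.568, 0.424]
force: [-0.9, 0.0, -0.3]
width: 0.0875
2.665537053624326
shift [ 0.0077 -0.0003 -0.0015] turn [-1.5961e+00 -3.0000e-03  3.0000e-04]
```

```bash
python3 -m crank '[[0.005,0,0,-0.18,0,0,1],[0.008,0,0,-0.36,0,0,1],[0.008,0,-0.001,-0.54,0,0,1],[0.008,0,-0.001,-0.72,0,0,1],[0.008,0,-0.001,-0.9,0,0,1],[0.008,0,-0.001,-1.08,0,0,1],[0.008,0,-0.001,-1.26,0,0,1],[0.008,0,-0.001,-1.44,0,0,1],[0.008,0,-0.001,-1.59,0,0,1],[0.008,0,-0.001,-1.59,0,0,1]]'
python3 - <<'E'
from h import *
import pickle
f=grab_frame('wrist'); save('wrist3',f); pickle.dump(f,open('wrist3.pkl','wb'));print(psi())
E
```

```text
t: 5.98
eef_pos: [0.4951, 0.0397, 0.1994]
ee_rot: [2.443, 1.568, 0.41]
force: [0.1, -0.8, 0.1]
width: 0.0873
-2.03567720026976
```

View pics/wrist3.png

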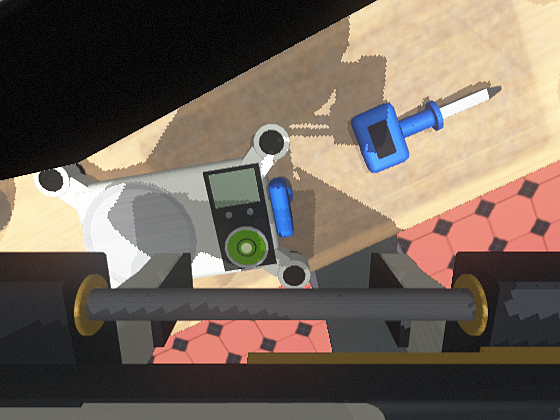

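```bash
cat >> h.py <<'E'
def bluebox(f,roi):
    x0,y0,x1,y1=roi;h=cv2.cvtColor(f['pixels'],cv2.COLOR_RGB2HSV)
    m=cv2.inRange(h,(100,110,40),(130,255,255));k=np.zeros_like(m);k[y0:y1,x0:x1]=m[y0:y1,x0:x1]
    c=max(cv2.findContours(k,cv2.RETR_EXTERNAL,cv2.CHAIN_APPROX_NONE)[0],key=cv2.contourArea)
    return c,cv2.boxPoints(cv2.minAreaRect(c))
E
python3 - <<'E'
from h import *
import pickle
f=pickle.load(open('wrist3.pkl','rb'))
c,b=bluebox(f,(262,165,310,250));print(b.round(1).tolist())
for z in (.117,.11):
    P=np.array([onz(f,*p,z)[:2] for p in b]);print(P.mean(0).round(4),[(round(float(np.linalg.norm(P[i-1]-P[i])),4),round(float(np.arctan2(*(P[i]-P[i-1])[::-1])),3)) for i in range(4)])
im=f['pixels'][160:255,240:330,::-1];cv2.imwrite('pics/w3c.png',cv2.resize(im,None,fx=6,fy=6))
E
```

```text
[[268.6000061035156, 178.1999969482422], [291.6000061035156, 177.5], [293.20001220703125, 235.89999389648438], [270.20001220703125, 236.5]]
[0.5001 0.0368] [(0.0472, -0.445), (0.0176, -2.006), (0.0472, 2.714), (0.0184, 1.138)]
[0.4985 0.0376] [(0.0484, -0.445), (0.0181, -2.006), (0.0484, 2.714), (0.0189, 1.138)]
```

View pics/w3c.png

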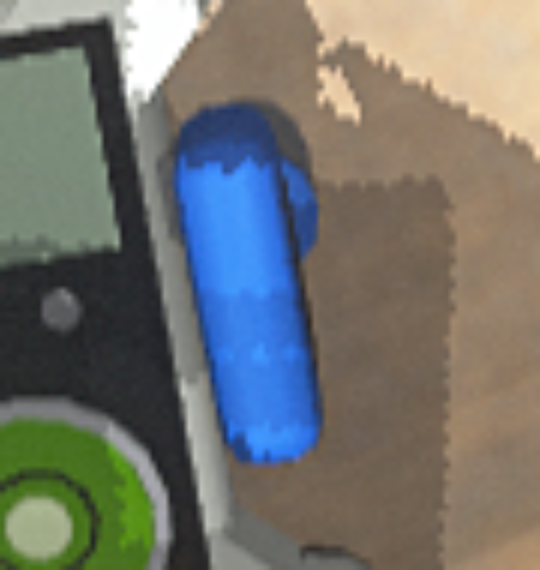

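```bash
python3 - <<'E'
from h import *
import pickle
f=pickle.load(open('wrist3.pkl','rb'))
c=lambda x,y:(240+(x+.5)/6-.5,160+(y+.5)/6-.5)
for z in (.117,.11):
    a,b=onz(f,*c(226,165),z),onz(f,*c(271,430),z);print(a,b,(a+b)/2,np.arctan2(*(a-b)[:2][::-1]))
    a,b=onz(f,*c(227,104),z),onz(f,*c(270,463),z);print((a+b)/2,np.linalg.norm(a-b),np.arctan2(*(a-b)[:2][::-1]))
    a=[onz(f,*c(*p),z)[:2] for p in ((178,165),(275,165),(222,430),(320,430))];print(np.linalg.norm(a[0]-a[1]),np.mean(a,0))
E
```

```text
[0.51599412 0.03200937 0.117     ] [0.48132454 0.04273679 0.117     ] [0.49865933 0.03737308 0.117     ] -0.30007524835659233
[0.50010815 0.0366332  0.117     ] 0.048671256262864115 -0.34732124774557555
0.012456121228113428 [0.49864516 0.03734469]
[0.51480068 0.03269705 0.11      ] [0.47921369 0.04370833 0.11      ] [0.49700719 0.03820269 0.11      ] -0.30007524835659255
[0.49849435 0.03744324 0.11      ] 0.04995917507051972 -0.34732124774557555
0.012785729995832192 [0.49699264 0.03817355]
```

```bash
python3 - <<'E'
from h import *
goal((.4975,.0378,.081),1.265+np.pi)
E
```

```text
shift [0.1181 0.0029 0.0007] turn [-0.1591 -0.0014 -0.0014]
```

```bash
python3 -m crank '[[0.01,0.003,0.001,-0.08,0,0,1],[0.03,0.003,0.001,-0.155,0,0,1],[0.06,0.003,0.001,-0.155,0,0,1],[0.09,0.003,0.001,-0.155,0,0,1],[0.115,0.003,0.001,-0.155,0,0,1],[0.118,0.003,0.001,-0.155,0,0,1],[0.118,0.003,0.001,-0.155,0,0,1]]'
python3 - <<'E'
from h import *
import pickle
for n in ['wrist','side']:
    f=grab_frame(n); save(n+'4',f); pickle.dump(f,open(n+'4.pkl','wb'))
goal((.4975,.0378,.081),1.265+np.pi)
s=cv2.imread('pics/side4.png')[130:280,240:390];w=cv2.imread('pics/wrist4.png')[150:360,100:480]
cv2.imwrite('pics/s4.png',cv2.resize(s,None,fx=4,fy=4));cv2.imwrite('pics/w4.png',cv2.resize(w,None,fx=2,fy=2))
E
```

```text
t: 6.9
eef_pos: [0.4976, 0.0375, 0.0808]
ee_rot: [1.987, 1.57, 0.108]
force: [0.6, -0.6, 0.2]
width: 0.0874
shift [ 0.0002 -0.0004 -0.    ] turn [-0.0015 -0.0013 -0.0016]
```

View pics/s4.png

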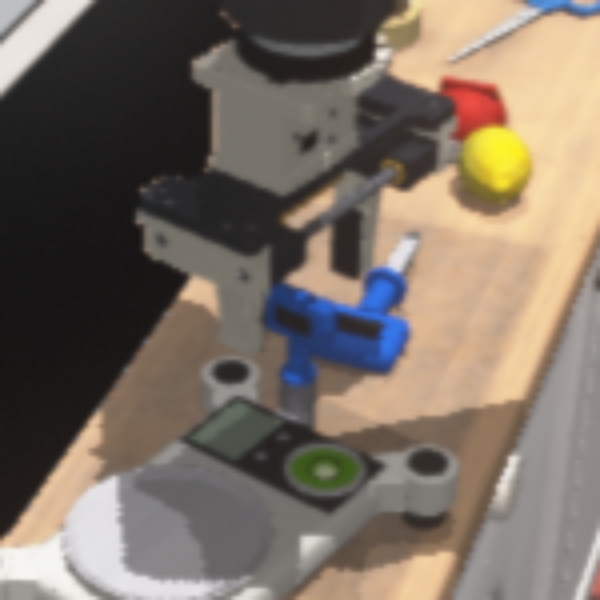

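View pics/w4.png

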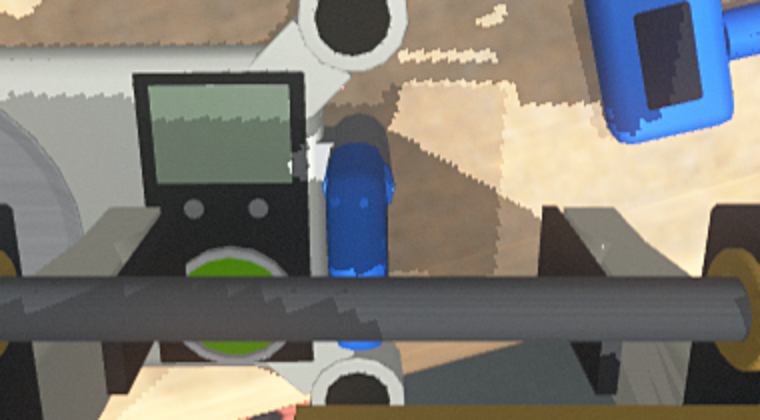

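```bash
python3 - <<'E'
from h import *
import pickle
f=pickle.load(open('wrist4.pkl','rb'));p,R=pose();R=R.as_matrix()
for z in (.117,.1,.085):
    q=np.array([p[0],p[1],z])
    for s in (.023,0,-.023): print(z,s,((proj(f,q+s*R[:,1])-[100,150])*2).round())
c,b=bluebox(f,(255,200,300,330));x,y,w,h=cv2.boundingRect(c);print((x-100)*2,(y-150)*2,w*2,h*2)
E
```

```text
0.117 0.023 [358. 173.]
0.117 0 [358. 268.]
0.117 -0.023 [358. 355.]
0.1 0.023 [358. 150.]
0.1 0 [358. 237.]
0.1 -0.023 [358. 317.]
0.085 0.023 [358. 133.]
0.085 0 [358. 214.]
0.085 -0.023 [359. 289.]
322 142 72 136
```

```bash
python3 -m crank '[[0,0,0,0,0,0,0],[0,0,0,0,0,0,0],[0,0,0,0,0,0,0],[0,0,0,0,0,0,0],[0,0,0,0,0,0,0],[0,0,0,0,0,0,0],[0,0,0,0,0,0,0]]' 45
python3 - <<'E'
from h import *
print(get_state()); goal((.4975,.0378,.081),1.265+np.pi)
E
```

```text
t: 7.88
eef_pos: [0.497, 0.0373, 0.0799]
ee_rot: [-1.03, 1.571, -2.908]
force: [0.7, 0.2, 0.2]
width: 0.023
{'t': 7.875, 'q': array([ 4.69973806e-01,  1.89862869e-01, -5.36811577e-01, -3.34186974e-05,
       -8.44225588e-01,  7.94094428e-01]), 'qd': array([ 7.46660025e-04, -8.53172975e-04,  1.72653274e-04,  4.29056884e-05,
        1.97445771e-03, -4.47865204e-04]), 'joint_efforts': array([ 2.29174384e-04, -3.89290202e+01,  2.33768767e+01,  5.52129462e+00,
        8.11407831e-02, -2.12590385e-04]), 'eef_pos': array([0.4969633 , 0.03731161, 0.07993333]), 'ee_rot': array([-1.03043037,  1.57068965, -2.90797699]), 'force': array([0.74988941, 0.18086029, 0.22604789]), 'moment': array([-0.08510869,  0.1478468 ,  0.00419389]), 'width': 0.022972347259305092}
shift [-0.0011  0.0004 -0.0006] turn [-0.001   0.0001  0.0001]
```

```bash
python3 -m crank '[[0,0,0,0,0,0,0],[0,0,0,0,0,0,0],[0,0,0,0,0,0,0],[0,0,0,0,0,0,0]]' 45
python3 - <<'E'
from h import *
s=get_state();print(s['force'],s['moment'],s['width'])
E
```

```text
t: 8.38
eef_pos: [0.497, 0.0373, 0.0799]
ee_rot: [-1.202, 1.571, -3.079]
force: [-0.2, -0.5, -1.1]
width: 0.0135
[-0.21855391 -0.4985758  -1.07174963] [-0.01641911  0.15355702  0.00529508] 0.013498040378015398
```

```bash
python3 -m crank '[[-0.005,0,0,0,0,0,0],[-0.02,0,0,0,0,0,0],[-0.04,0,0,0,0,0,0],[-0.06,0,0,0,0,0,0],[-0.08,0,0,0,0,0,0],[-0.08,0,0,0,0,0,0],[-0.08,0,0,0,0,0,0]]' 50
python3 - <<'E'
from h import *
import pickle
for n in ['wrist','side','top']:
    f=grab_frame(n); save(n+'5',f); pickle.dump(f,open(n+'5.pkl','wb'))
s=cv2.imread('pics/side5.png')[100:250,240:390];w=cv2.imread('pics/wrist5.png')[150:360,100:480]
cv2.imwrite('pics/s5.png',cv2.resize(s,None,fx=4,fy=4));cv2.imwrite('pics/w5.png',cv2.resize(w,None,fx=2,fy=2))
s=get_state();print(s['force'],s['moment'],s['width'])
goal((.4745,.2793,.145),.55+np.pi)
E
```

```text
t: 9.25
eef_pos: [0.4967, 0.0373, 0.1599]
ee_rot: [-2.665, 1.57, 1.74]
force: [-0.7, 0.4, -1.3]
width: 0.0135
[-0.01932036  0.09456256 -1.14375545] [-0.03847845  0.13620622  0.01470732] 0.013384451639625008
shift [ 0.0142 -0.0942 -0.2242] turn [7.139e-01 1.100e-03 7.000e-04]
```

View pics/s5.png

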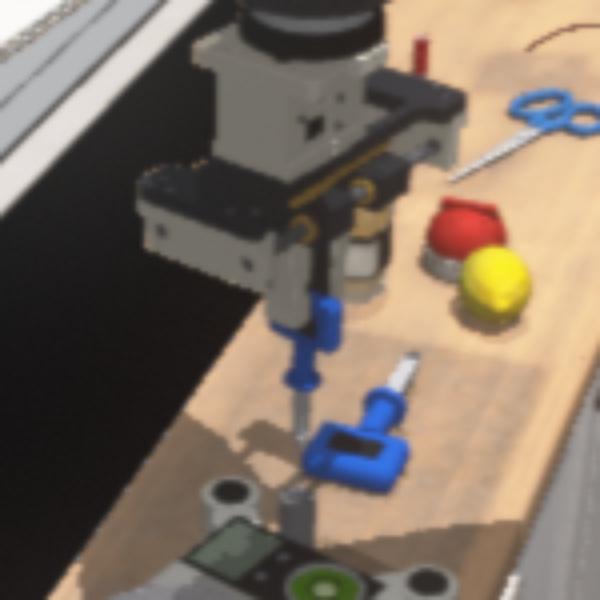

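View pics/w5.png

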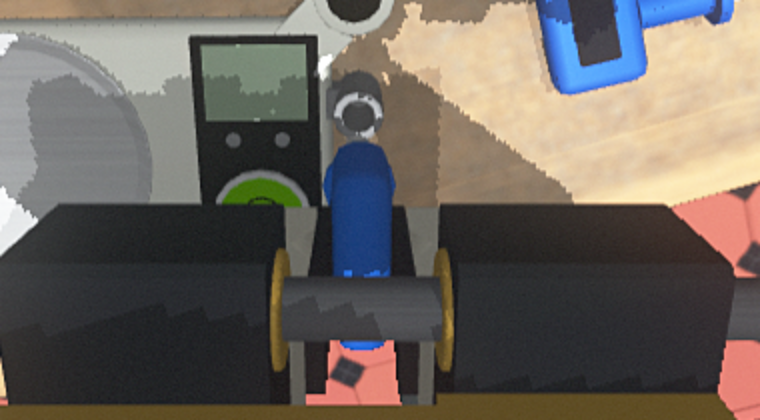

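```bash
python3 - <<'E'
from h import *
import pickle
S=pickle.load(open('side5.pkl','rb'));T=pickle.load(open('top5.pkl','rb'))
p,R=pose()
for z in (.093,): print('side nose',onz(S,240+300.5/4-.5,100+437.5/4-.5,z), 'proj of expected',(proj(S,(p[0],p[1],.093))-[240,100])*4, (proj(S,(p[0],p[1],.140))-[240,100])*4)
u,v=proj(T,(p[0],p[1],.093)).astype(int);print(u,v)
cv2.imwrite('pics/t5.png',cv2.resize(T['pixels'][v-40:v+40,u-40:u+40,::-1],None,fx=7,fy=7))
E
```

```text
side nose [0.49786272 0.03037078 0.093     ] proj of expected [296.88150475 442.11350011] [298.74565402 374.19543555]
255 238
```

View pics/t5.png

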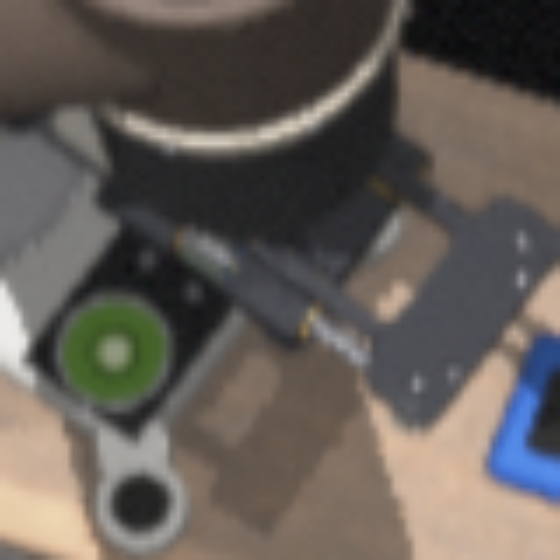

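```bash
python3 -m crank '[[0,-0.005,-0.015,0.07,0,0,0],[0,-0.02,-0.05,0.16,0,0,0],[0,-0.035,-0.085,0.26,0,0,0],[0,-0.05,-0.12,0.36,0,0,0],[0,-0.065,-0.155,0.46,0,0,0],[0,-0.08,-0.19,0.56,0,0,0],[0.005,-0.09,-0.213,0.66,0,0,0],[0.01,-0.094,-0.224,0.712,0,0,0],[0.015,-0.094,-0.224,0.712,0,0,0],[0.015,-0.094,-0.224,0.712,0,0,0]]'
python3 - <<'E'
from h import *
import pickle
for n in ['wrist','side','top']:
    f=grab_frame(n); save(n+'6',f); pickle.dump(f,open(n+'6.pkl','wb'))
goal((.4745,.2793,.145),.55+np.pi)
s=cv2.imread('pics/side6.png')[190:340,210:360];w=cv2.imread('pics/wrist6.png')[150:360,100:480]
cv2.imwrite('pics/s6.png',cv2.resize(s,None,fx=4,fy=4));cv2.imwrite('pics/w6.png',cv2.resize(w,None,fx=2,fy=2))
E
```

```text
t: 10.65
eef_pos: [0.4746, 0.2784, 0.1441]
ee_rot: [0.26, 1.569, -2.329]
force: [-0.1, -0.3, -0.6]
width: 0.0136
shift [ 0.0001 -0.0009  0.0003] turn [ 0.002  -0.0001 -0.    ]
```

View pics/s6.png

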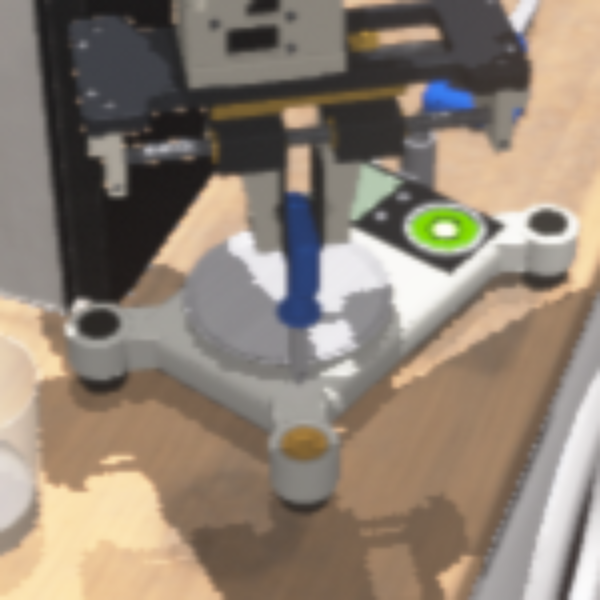

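View pics/w6.png

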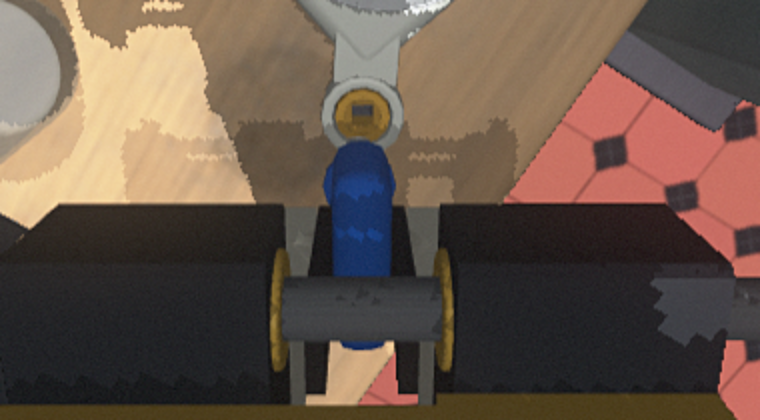

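View pics/top6.png

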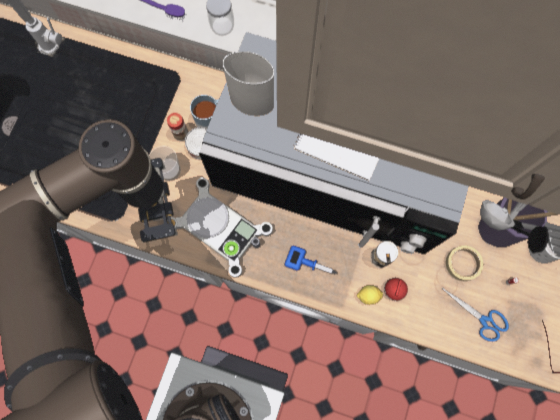

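```bash
python3 - <<'E'
from h import *
import pickle
f=pickle.load(open('wrist6.pkl','rb'))
cv2.imwrite('pics/w6c.png',cv2.resize(f['pixels'][185:228,258:304,::-1],None,fx=13,fy=13,interpolation=cv2.INTER_CUBIC))
h=cv2.cvtColor(f['pixels'],cv2.COLOR_RGB2HSV);m=cv2.inRange(h,(12,140,60),(28,255,255));k=0*m;k[180:228,258:304]=m[180:228,258:304]
c=np.vstack(cv2.findContours(k,0,2)[0]);e=cv2.fitEllipse(cv2.convexHull(c));print(e,onz(f,*e[0],.037))
E
```

```text
((280.84844970703125, 207.0516815185547), (25.698028564453125, 27.00944709777832), 96.73298645019531) [0.47446926 0.2786217  0.037     ]
```

View pics/w6c.png

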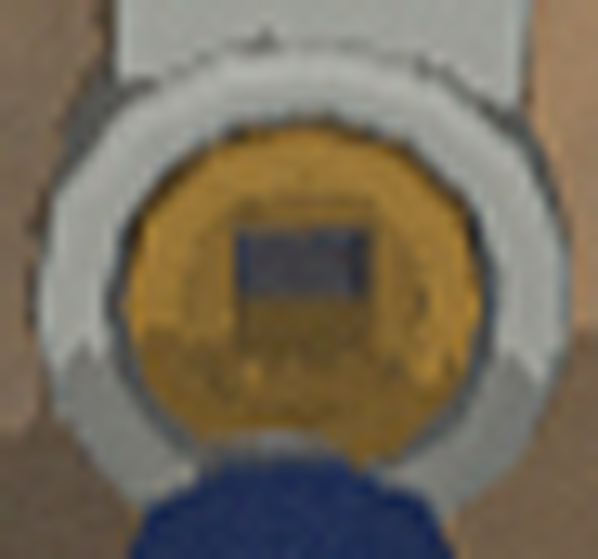

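```bash
python3 -m crank '[[0.01,-0.0005,-0.0003,0,0,0,0],[0.022,-0.0005,-0.0003,0,0,0,0],[0.032,-0.0005,-0.0003,0,0,0,0],[0.038,-0.0005,-0.0003,0,0,0,0],[0.043,-0.0005,-0.0003,0,0,0,0],[0.047,-0.0005,-0.0003,0,0,0,0],[0.047,-0.0005,-0.0003,0,0,0,0]]'
python3 - <<'E'
from h import *
s=get_state();print(s['force'],s['moment'],s['width'])
E
```

```text
t: 11.68
eef_pos: [0.4748, 0.2796, 0.0977]
ee_rot: [0.172, 1.57, -2.418]
force: [-0.9, -1.3, -0.9]
width: 0.0135
[-0.88758278 -1.2666428  -0.89262343] [-0.17051401  0.41248138  0.02521822] 0.013520203298310317
```

```bash
python3 -m crank '[[0.004,0,0,0,0,0,0],[0.008,0,0,0,0,0,0],[0.011,0,0,0,0,0,0],[0.013,0,0,0,0,0,0],[0.013,0,0,0,0,0,0]]'
python3 - <<'E'
from h import *
s=get_state();print(s['force'],s['moment'],s['width'],s['eef_pos'])
E
```

```text
t: 12.3
eef_pos: [0.4746, 0.2793, 0.0845]
ee_rot: [0.174, 1.569, -2.416]
force: [-3.4, -1.6, 0.4]
width: 0.0136
[-3.36156821 -1.62534992  0.36985305] [-1.11594301  1.71573396 -0.02164681] 0.013608758381964382 [0.47455604 0.27931831 0.08449899]
```

```bash
python3 -m crank '[[0.001,0,0.0005,0,0,0,0],[0.002,0,0.001,0,0,0,0],[0.002,0,0.001,0,0,0,0]]'
python3 - <<'E'
from h import *
s=get_state();print(s['force'],s['moment'],s['width'],s['eef_pos'])
E
```

```text
t: 12.68
eef_pos: [0.4744, 0.2795, 0.0834]
ee_rot: [3.06, 1.57, 0.47]
force: [-3.6, -1.9, 4.7]
width: 0.0137
[-3.55854813 -1.89767418  4.72258819] [-1.26642114  1.92539586  0.04282637] 0.013698463371230235 [0.47444901 0.27946235 0.08344916]
```

```bash
python3 -m crank '[[0,0,0.001,0,0,0,0],[0,0,0.0015,0,0,0,0],[0.001,0,0.0015,0,0,0,0],[0.001,0,0.0015,0,0,0,0]]'
python3 - <<'E'
from h import *
import pickle
s=get_state();print(s['force'],s['moment'],s['width'],s['eef_pos'])
for n in ['wrist','side','top']:
    f=grab_frame(n); save(n+'7',f); pickle.dump(f,open(n+'7.pkl','wb'))
s=cv2.imread('pics/side7.png')[190:340,210:360];w=cv2.imread('pics/top7.png')[200:275,195:285]
cv2.imwrite('pics/s7.png',cv2.resize(s,None,fx=4,fy=4));cv2.imwrite('pics/t7.png',cv2.resize(w,None,fx=7,fy=7))
s=get_state();print(s['force'])
E
```

```text
t: 13.18
eef_pos: [0.4739, 0.2792, 0.083]
ee_rot: [-3.121, 1.568, 0.574]
force: [-2.2, -2.8, 9.6]
width: 0.0131
[-2.24177188 -2.75489014  9.60210362] [-0.94430353  1.2619161  -0.01895377] 0.013130538784473077 [0.47388069 0.27922839 0.08301558]
[-2.06539062 -2.00242432  8.89932617]
```

View pics/s7.png

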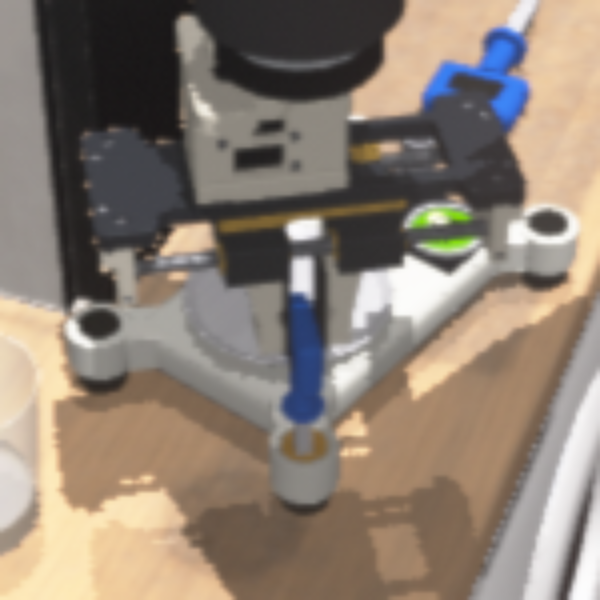

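View pics/t7.png

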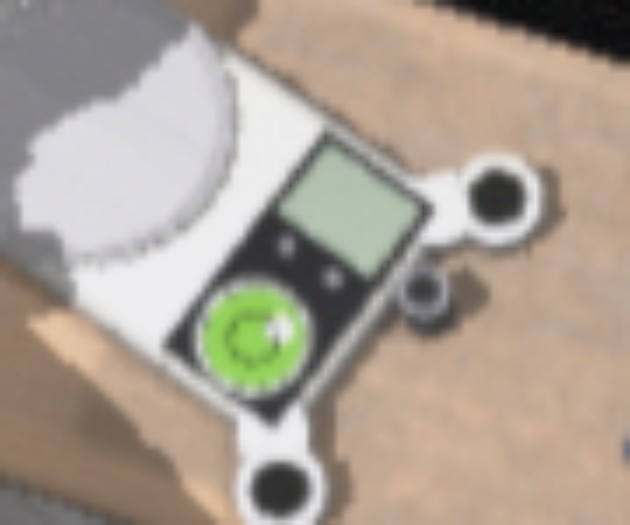

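View pics/wrist7.png

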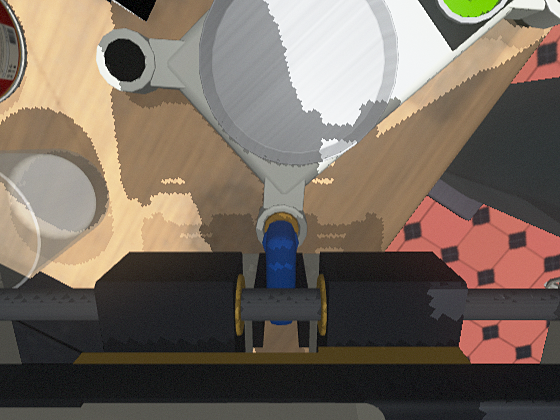

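```bash
python3 -m crank '[[0,0.0003,0.0005,0.08,0,0,0],[0,0.0003,0.0005,0.16,0,0,0],[0,0.0003,0.0005,0.24,0,0,0],[0,0.0003,0.0005,0.32,0,0,0],[0,0.0003,0.0005,0.4,0,0,0],[0,0.0003,0.0005,0.48,0,0,0],[0,0.0003,0.0005,0.56,0,0,0],[0,0.0003,0.0005,0.56,0,0,0]]' 55
cat >> h.py <<'E'
def check(n):
    s=get_state();print(s['t'],s['force'].round(2),s['moment'].round(3),s['width'],s['eef_pos'].round(4),'psi',psi())
    T=grab_frame('top');save('top'+n,T);w=T['pixels'][200:275,195:285,::-1];cv2.imwrite('pics/t%s.png'%n,cv2.resize(w,None,fx=7,fy=7,interpolation=cv2.INTER_CUBIC))
E
python3 -c "
from h import *
check('8')"
```

```text
t: 14.32
eef_pos: [0.4733, 0.2792, 0.083]
ee_rot: [-2.226, 1.568, 0.907]
force: [-4.2, -0.5, 9.6]
width: 0.0134
14.325 [-4.18 -0.46  9.56] [-0.08   2.259  0.041] 0.013423947936579908 [0.4733 0.2792 0.083 ] psi 3.1330222957831686
```

View pics/t8.png

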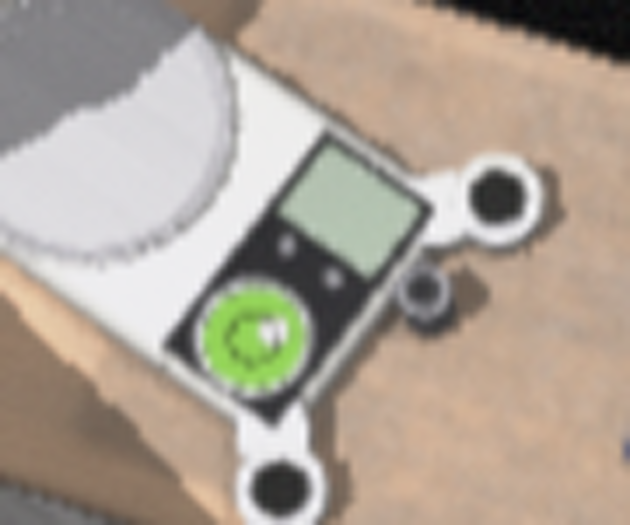

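```bash
python3 -m crank '[[0,0,0.0008,0.05,0,0,0],[0,0,0.0012,0.12,0,0,0],[0,0,0.0012,0.2,0,0,0],[0,0,0.0012,0.28,0,0,0],[0,0,0.0012,0.36,0,0,0],[0,0,0.0012,0.44,0,0,0],[0,0,0.0012,0.5,0,0,0],[0,0,0.0012,0.5,0,0,0]]'
python3 -c "
from h import *
check('9')"
```

```text
t: 15.38
eef_pos: [0.4725, 0.2796, 0.083]
ee_rot: [-1.77, 1.567, 0.863]
force: [-2.9, -0.2, 8.5]
width: 0.0138
15.375 [-2.9  -0.15  8.51] [0.284 1.443 0.078] 0.013764496894428766 [0.4725 0.2796 0.083 ] psi 2.6333710336856706
```

View pics/t9.png

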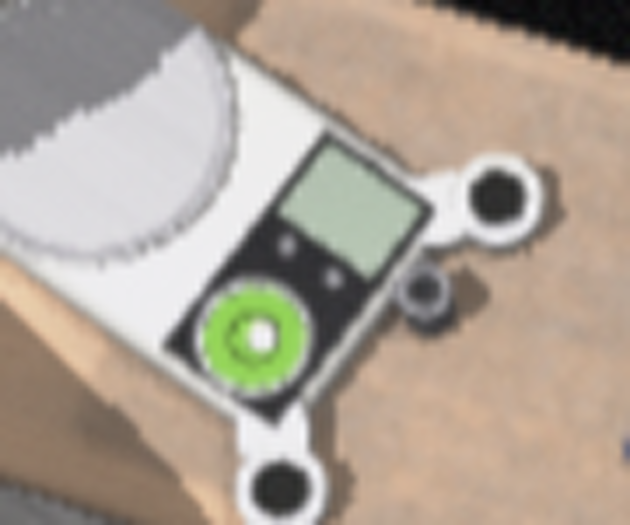

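```bash
python3 -m crank '[[0.0002,0,0.0004,0.06,0,0,0],[0.0003,0,0.0007,0.13,0,0,0],[0.0004,0,0.0007,0.21,0,0,0],[0.0004,0,0.0007,0.29,0,0,0],[0.0004,0,0.0007,0.33,0,0,0],[0.0004,0,0.0007,0.33,0,0,0]]'
python3 -c "
from h import *
check('10')
f=grab_frame('side');save('side10',f);cv2.imwrite('pics/s10.png',cv2.resize(f['pixels'][190:340,210:360,::-1],None,fx=4,fy=4,interpolation=cv2.INTER_CUBIC))"
```

```text
t: 16.18
eef_pos: [0.4723, 0.2802, 0.083]
ee_rot: [-1.521, 1.566, 0.783]
force: [-1.7, 0.0, 9.6]
width: 0.0133
16.175 [-1.68  0.04  9.59] [0.209 1.1   0.063] 0.013256433249815047 [0.4723 0.2802 0.083 ] psi 2.3039680064104475
```

View pics/t10.png

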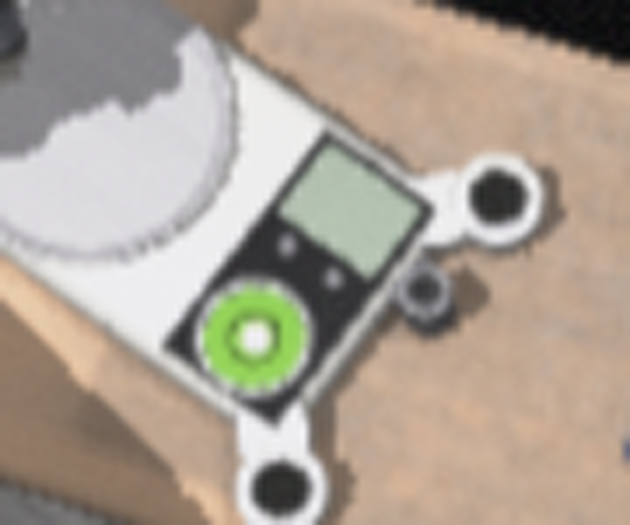

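View pics/s10.png

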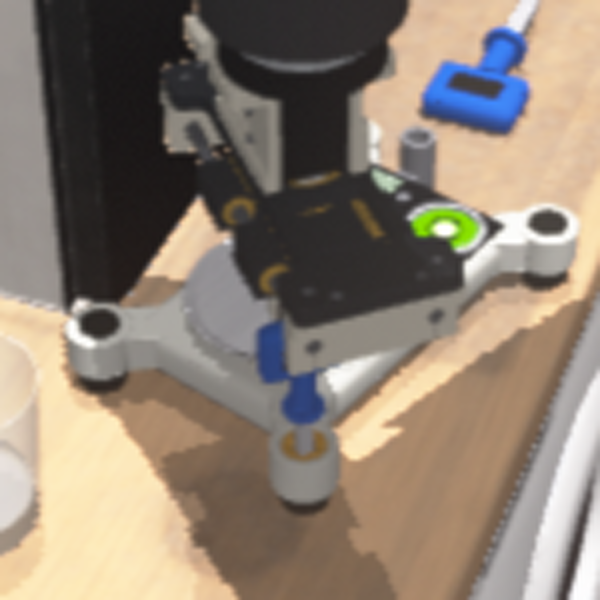

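```bash
python3 -m crank '[[0.0001,0,0.0003,0.03,0,0,0],[0.0001,0,0.0003,0.04,0,0,0],[0.0001,0,0.0003,0.04,0,0,0],[0.0001,0,0.0003,0.04,0,0,0]]'
python3 -c "
from h import *
check('11')
f=grab_frame('wrist');save('wrist11',f)
for i in range(4): print(get_state()['force'].round(1)); grab_frame('wrist')"
```

```text
t: 16.77
eef_pos: [0.4722, 0.2804, 0.0829]
ee_rot: [-1.514, 1.566, 0.751]
force: [-2.4, -0.1, 9.1]
width: 0.0133
16.775 [-2.43 -0.07  9.09] [0.032 0.909 0.148] 0.01330230245896075 [0.4722 0.2804 0.0829] psi 2.2645460880631836
[-2.1 -0.1  9.4]
[-2.2 -0.4  8.9]
[-2.   0.1  9.3]
[-1.8 -0.3  9.8]
```

View pics/t11.png

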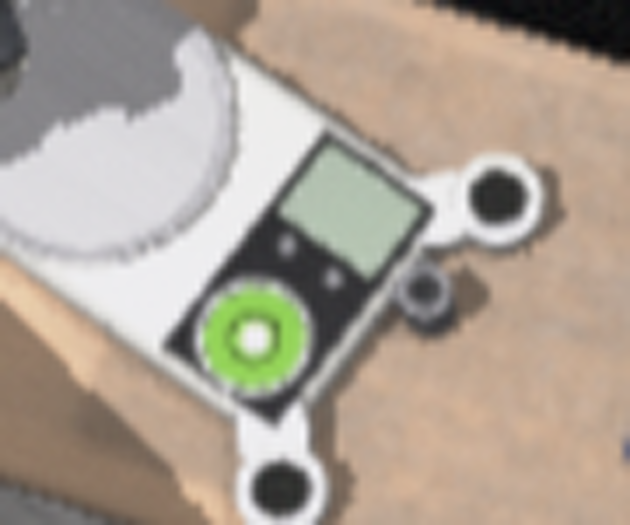

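View pics/wrist11.png

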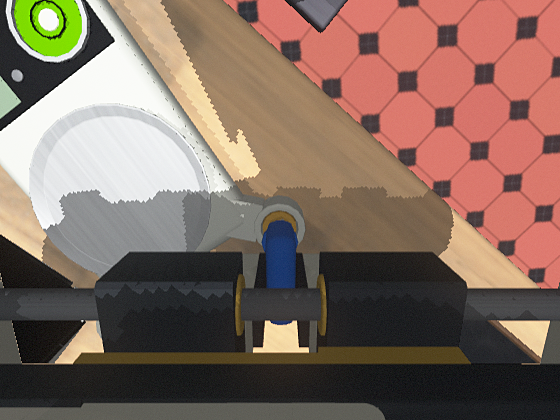

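```bash
python3 -c "
from h import *
print(job_done())"
```

```text
the job is handed in; nothing more can be done
None
```

I took the blue key from its tube and lowered it fully into the open corner's socket. Pressing at about 10 N, I turned it about 1.4 rad clockwise, play included, and handed the job in at about 17 s while still gripping and pressing.

**Last checks**
- **Bubble:** it moved from about 10.7 mm off to within about 1 mm of the ring's middle, as seen in the top and wrist views. A side view shortly before agreed.
- **Press:** the wrist read 9–9.8 N upward, about 10 N once the key's weight is allowed for.
- **Depth:** bottom contact came at the finger height expected for a fully inserted key, with the nose at about 16–17 mm. That is the only direct check on depth.
- **Surroundings:** no bystander or look-alike was touched, and nothing leaned on the pan.

**Did not agree fully**
- A sideways force of about 2 N stayed on the key, 4 N at most while turning.
- The side camera put the scale about 3–4 mm nearer the robot than the top camera did. The wrist camera's view of the socket agreed with the top camera, so I used those two.

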